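# Prop the label printer's hood open and lock its roll guide

### The arm

A 6-joint arm with a two-finger parallel gripper is mounted at the origin on the work surface. World frame = base frame: x ahead of the robot, y to its left, z up, the work surface at z = 0. Lengths are in m, angles in rad, forces in N, time in s.
With the tool pointing down it reaches from about 0.35 to 0.875 m from the base axis. Payload 4.2 kg.
Tool frame: the origin (TCP) lies midway between the tips of the shut fingers; the grasp point (between the pads) lies 19 mm behind it; z points along the fingers, y is the line along which they close (so a half turn about z gives the same grasp; the last joint's range is limited). The gripper opens to 87 mm and grips with 3 to 60 N. Pads are 19 mm wide; open, the fingers measure 117 mm over their backs; the gripper's body (75 mm by 190 mm) begins 51 mm behind the grasp point.
Start: joints at [-1.014, 0.385, 0.008, 0, -1.194, -0.259], TCP at [0.183, -0.597, 0.223] pointing down, gripper open.
Joint ranges: [-3.14, 3.14], [-1.21, 2.06], [-1.07, 1.41], [-3.16, 2.05], [-2.99, -0.16], [-3.1, 3.1]. Speed limits (rad/s): [2.79, 2.79, 3.14, 3.14, 3.14, 3.14].

### API

Orientations are given as a rotation vector (axis times angle).
In Python, from station import status, eyes, workorder gives the robot as it stands.
- The arm moves only by the tool apply_moves, never from a script. Its argument "increments" is text: rows parted by semicolons, each of 7 numbers parted by spaces: the shift along the tool's x, y, z in mm, then the turn, a rotation vector about the tool's x, y, z in rad, then the closure, from 0 (fully open) to 1 (shut). A call has 1 to 12 rows; each row shifts and turns the commanded pose from where the row before left it, along the tool's axes as they then stand; what a row does not reach is not made up. A row lasts 1/12 s, in which the tool goes at most 41.7 mm and 7.16 degrees, less where a joint would pass 70% of its speed; a pose out of reach is approached as far as the arm can. A call with a gripper value outside its range is refused whole. The fingers move at their own pace and stop on an object; "newtons" is the grip in N (left out, the last holds). Time passes only in rows, so rows that do not move let the fingers close. It gives the time, the measured TCP pose, the force, the opening and the grip force at its end, in the units of the state.
- status.get_state(): the state, without advancing time (a new reading comes with each control period).
- eyes.camera(name): name is "scene" or "top"; returns a dict with "frame" (384x512x3 uint8, red, green, blue), "depth" (384x512 float32, m along the optical axis (not along the pixel's ray), 0 where there is no reading), "mtx" (3x3 intrinsics, pixels), "k1" (the pictures are not rectified: a ray, as slopes to the right and down, at radius r is drawn at 1 + k1 r^2 times it, then the intrinsics apply), "xyz" and "attitude" of the camera in the world. Camera axes: x right, y down, z forward; pixel columns grow to the right and rows downward; lengths in m; the calibration is good to about 2 mm. A picture is of the moment at which its call begins.
- workorder.sign_off(): hands the job in; it is judged then, once.
The state is a dict: "time": time; "joints": joint angles; "joint_vel": joint speeds; "joint_torque": joint torques, N m; "tool_pos": TCP position; "orientation": TCP orientation; "force": force on the tool from outside, world axes, zero at the start; "ft_torque": the same for the moment, N m; "width": opening from 0.0 (shut) to 1.0 (fully open); "gripper_force": force on a finger pad.
Only numpy, scipy, OpenCV 4.12 (cv2) and the standard library are available. Lean on these libraries where they do the work, as an engineer would, in place of code of your own. Each camera call takes 0.05 s, during which the arm holds its last target. There are 200 camera calls.

### The job

The label printer's hood has been tipped back and is only balancing on its stiff hinges: swing the prop rod up as far as it goes, then ease the hood down until the yellow socket under it is seated on the rod's tip and the rod carries the hood. Only when the hood is propped, flip the green cam lever of the roll guide over towards the printer's front until it lies fully flat, so that the guide is clamped where it is, against the label roll. Do not let the hood fall, leave the things beside the printer where they are, and finish with your hands off the printer.

Things in the scene. Friction and masses are not known exactly. Their poses are not given: they have to be found in the camera images.
- printer: Fixed label printer, 290 deep (x) by 270 mm wide (y); origin: centre of its underside. x points from its front (label slot, buttons) to its rear, where the hood hinges; y to the left seen facing x. Dark grey lower case, open on top: 10 mm side walls 95 mm high, front block (x -145 to -110) 56 mm high with a roller up to 75 (y -50 to 60). Label roll: 92 mm diameter, along y at x 32, z 70, y -45 to 55.
- hood (a joint): Hood hinge, rad: 0 shut, 1.38 fully back on its stop, 0.995 (57 degrees) when seated on the rod. Hood: about 0.9 kg, a shell, light grey with clear window, 215 mm hinge to front wall, 270 wide, 65 high; raised, it lies behind the plane through hinge axis and tab. Its stiff hinges (0.13 Nm) hold it from about 1.15 to 1.34; lower down it falls.
- hood_hinge (a point): Middle of the hood's hinge axis, which runs along the printer's y (at x 100, z 98 mm in the printer frame).
- hood_tab (a point): Grip centre of the blue pull tab on the hood's front edge, 242 mm from the hinge axis and 5 mm outside the hinge plane. The tab: 10 mm thick, 120 mm wide, 215 to 261 mm from the hinge. With the hood raised it points up, away from the hinge, and can be pinched from above across its 10 mm. Frame: x along the tab to the hinge, z across the 10 mm, to the hood's outside.
- prop_rod (a joint): Pivot of the prop rod, rad: 0 lying in its rest, growing as its free end swings up. The rod points to the printer's rear and slopes up from level by 0.15 + this value. Upward stop at 0.811; seated in the socket it reads 0.781 (the socket pushes it there). The pivot is stiff (0.14 Nm): the rod stays where it is left.
- prop_pivot (a point): Pivot of the prop rod, inside the printer's left side near the front (x -90, y 100, z 106 mm in the printer frame). The rod swings in the printer's x-z plane.
- prop_grip (a point): Centre of the rod's red sleeve (14 mm diameter, 60 mm long), 80 mm from the pivot along the rod. On both sides of it 30 mm is free, down to 20 mm below it.
- prop_tip (a point): Centre of the rod's round rubber tip (12 mm diameter), 187 mm from the pivot; the rod is 8 mm steel.
- prop_socket (a point): Where the centre of the rod's tip sits when seated: a yellow V-shaped socket (26 mm wide, mouth about 28 mm long) inside the hood, 175 mm from the hinge axis and 20 mm behind the hinge plane, in line with the rod.
- cam_lever (a joint): Green cam lever on the roll guide, rad: 0 upright, 1.571 lying flat towards the printer's front (-x), clamped. The cam bites from about 0.83 and snaps over at about 1.3, needing about 2 to 3 N at 50 mm from the pivot; let go before that, it springs back.
- lever_pivot (a point): Pivot of the cam lever, at x -78 mm, y -66 mm, z 65 mm in the printer frame; the lever swings in the printer's x-z plane.
- lever_tip (a point): Middle of the lever's paddle, 60 mm from the pivot. The lever is 70 mm long, 8 mm thick in its swinging direction and 12 mm wide, the paddle 18 mm wide and 20 mm long.
- guide (a joint): Slide of the grey roll guide on its rail, m: 0 with its plate against the label roll (so it starts), negative when moved away from the roll (to the printer's -y). Slides with about 2 N until clamped.
- scanner_center (a point): Black hand barcode scanner lying beside the printer, 168 x 62 x 30 mm; its centre. Leave it alone.
- tube_center (a point): Pink cream tube with yellow cap lying beside the printer, 137 x 50 x 26 mm; its centre. Leave it alone.
- spare_roll_center (a point): Spare paper label roll standing beside the printer, 88 mm diameter, 90 mm high; its centre. Leave it alone.
- bottle_center (a point): Blue water bottle standing beside the printer, 66 mm diameter, 200 mm high; its centre. Leave it alone.

How it is judged:
On the way, in this order (a step that is already met when the one before it is completed fails the run):
1. the prop rod is swung up, ready for the socket (value of joint prop_rod above 0.73 rad and value of joint hood above 0.95 rad), for 0.2 s.
2. the hood is let down onto the rod: the rod's tip is seated in the socket (all of step 1 and value of joint hood below 1.05 rad and distance between prop_tip and prop_socket below 0.008 m), for 0.3 s.
3. the cam lever lies flat while the hood stays propped (all of step 2 and value of joint cam_lever above 1.45 rad), for 0.2 s.
At the end, for the whole second after the job is handed in: The hood stands still on the prop rod (hood 0.95 to 1.05 rad, the rod's tip within 8 mm of its seat in the socket, rod joint above 0.73 rad), the cam lever lies flat (above 1.45 rad) and the roll guide is still within 4 mm of the label roll (all of step 3 and value of joint guide above -0.004 m and velocity of joint hood between -0.05 and 0.05 rad/s); the robot touches nothing.
It fails at once if the hood is let fall: it moves down faster than 1.4 rad/s or drops below 0.85 rad (velocity of joint hood below -1.4 rad/s or value of joint hood below 0.85 rad).
It fails at once if a thing beside the printer is moved by more than 30 mm (distance of any of scanner_center, tube_center, spare_roll_center, bottle_center from where it was at the start of the episode above 0.03 m).
It also fails if it takes over 64 s, if anything falls off the work surface, if the arm or the gripper's body presses on something with over 40 N, if the wrist force passes 120 N, or if a joint passes its speed limit or range.

## Working session

There is one attempt and no reset: what is moved stays moved. The work goes in short steps, Python scripts to look and compute and a tool call to move; the robot and the scene stay as the last step left them, time stands still between calls to the robot, and variables do not carry over. Pictures are saved under pics/ and viewed, at most 10 in all, crops included, and the job is handed in when it is done.

Besides the shell and the picture viewer there is one more tool, called after "Call:" in YAML: its name, and indented under it one key for each argument. apply_moves: Moves the arm, as the interface text tells. Its arguments: {"type":"object","properties":{"increments":{"type":"string"},"newtons":{"type":"number"}},"required":["increments"]}

```bash
ls; mkdir -p pics; cat > h.py <<'E'
import numpy as np, cv2
from scipy.spatial.transform import Rotation as R
from station import status, eyes, workorder
def cam(n):
    c=eyes.camera(n); 
    a=np.array(c['attitude'],float)
    c['R']=a if a.shape==(3,3) else R.from_rotvec(a).as_matrix() if a.size==3 else R.from_quat(a).as_matrix()
    c['xyz']=np.array(c['xyz']); return c
def cloud(c):
    h,w=c['depth'].shape; v,u=np.mgrid[0:h,0:w].astype(np.float64)
    k=np.array(c['mtx'],float); p=cv2.undistortPoints(np.stack([u.ravel(),v.ravel()],1)[:,None],k,np.array([c['k1'],0,0,0.]))[:,0]
    d=c['depth'].ravel().astype(float); P=np.c_[p*d[:,None],d]@c['R'].T+c['xyz']; P[d==0]=np.nan
    return P.reshape(h,w,3)
def proj(c,P):
    q=(np.atleast_2d(P)-c['xyz'])@c['R']; return cv2.projectPoints(q,np.zeros(3),np.zeros(3),np.array(c['mtx'],float),np.array([c['k1'],0,0,0.]))[0][:,0]
E
python3 - <<'E'
from h import *
for n in('scene','top'):
    c=cam(n); print(n,c['xyz'],c['attitude'],c['mtx'],c['k1'])
    np.savez(n,**{k:c[k] for k in('frame','depth','mtx','k1','xyz','R')})
    cv2.imwrite(f'pics/{n}0.png',c['frame'][:,:,::-1])
print(status.get_state())
E
```

```text
pics
scene [0.76520651 0.24268508 1.02946657] [-1.00293529 -2.85191508  0.39250462] [[364.99460976   0.         259.34176327]
 [  0.         364.99460976 188.46193765]
 [  0.           0.           1.        ]] -0.077617388263817
top [0.48543127 0.01146547 0.91392833] [-2.16798943  2.14085913 -0.09230183] [[355.04960036   0.         255.7967829 ]
 [  0.         355.04960036 195.65400146]
 [  0.           0.           1.        ]] -0.06423703954477587
{'time': 0.1, 'joints': array([-1.01441055e+00,  3.85478804e-01,  6.76900988e-03, -4.64600095e-04,
       -1.19401496e+00, -2.58602557e-01]), 'joint_vel': array([-0.00016241, -0.00147278,  0.00287687, -0.00057426,  0.00129833,
       -0.00061146]), 'joint_torque': array([-6.21701638e-04, -3.91688633e+01,  1.87934911e+01,  4.23185751e+00,
        1.34686785e-02, -7.65873347e-05]), 'tool_pos': array([ 0.18324042, -0.59696548,  0.22156767]), 'orientation': array([ 4.65709505e-01, -3.10650915e+00, -3.04961078e-03]), 'force': array([ 0.26068794, -0.41170689, -0.28972537]), 'ft_torque': array([ 0.03866443, -0.00296759,  0.01433965]), 'gripper_force': 0.0, 'width': 0.9997788118376995}
```

View pics/scene0.png

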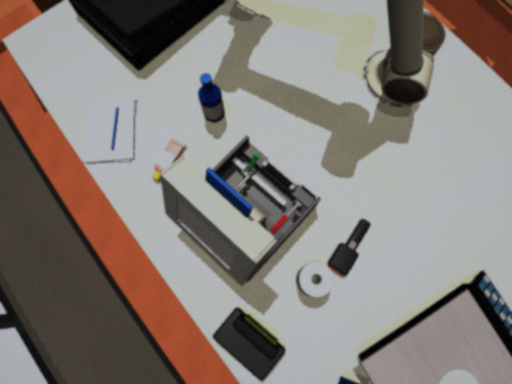

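View pics/top0.png

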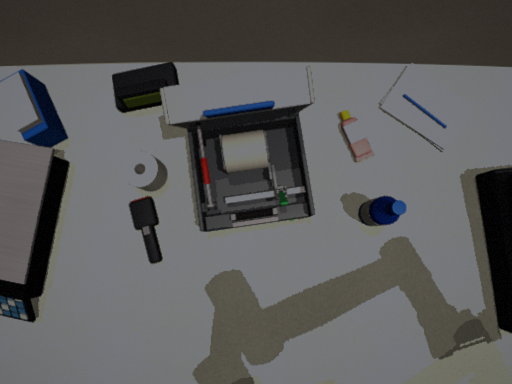

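The scene view shows the printer near (245,210). In the top view the red sleeve is at (206,170), the blue tab at (239,108) and the green lever at (283,196). The scanner and spare roll are on its left, the tube and bottle on its right.

```bash
cat >> h.py <<'E'
def masks(f):
    h=cv2.cvtColor(f,cv2.COLOR_RGB2HSV).astype(int); H,S,V=h[...,0],h[...,1],h[...,2]
    g=(S>120)&(V>60)
    return dict(red=g&((H<6)|(H>174)),blue=g&(H>105)&(H<125),green=(S>110)&(V>40)&(H>45)&(H<85))
ROI=dict(scene=(130,290,150,330),top=(60,235,150,318))
def pts(n,c=None):
    c=c or cam(n); P=cloud(c); r0,r1,c0,c1=ROI[n]; w=np.zeros(P.shape[:2],bool); w[r0:r1,c0:c1]=1
    return c,{k:(P[m&w&np.isfinite(P[...,0])],np.argwhere(m&w)[:,::-1]) for k,m in masks(c['frame']).items()}
E
python3 - <<'E'
from h import *
np.set_printoptions(precision=4,suppress=True)
for n in('scene','top'):
    c=dict(np.load(n+'.npz')); c,d=pts(n,c)
    for k,(p,uv) in d.items():
        m=np.median(p,0); q=p[np.linalg.norm(p-m,axis=1)<.09]
        if len(q)<3: print(n,k,len(q)); continue
        u,s,v=np.linalg.svd(q-q.mean(0)); print(n,k,len(q),'mean',q.mean(0),'min',q.min(0),'max',q.max(0),'ax',v[0],'uv',uv.mean(0))
    P=cloud(c)
    # top of left/right side walls: points at z .085-.1
    z=P[...,2]; r0,r1,c0,c1=ROI[n]; sub=P[r0:r1,c0:c1].reshape(-1,3)
    q=sub[(sub[:,2]>.088)&(sub[:,2]<.101)]; 
    (cx,cy),sz,a=cv2.minAreaRect(q[:,:2].astype(np.float32)*1000); print('walls',len(q),cx,cy,sz,a)
    hood=sub[sub[:,2]>.2]; print('hood max z',hood.max(0),hood.min(0))
E
```

```text
scene red 117 mean [0.6243 0.1481 0.1284] min [0.5962 0.1383 0.1208] max [0.652  0.1574 0.1365] ax [0.9657 0.1581 0.2061] uv [278.9174 224.2397]
scene blue 351 mean [0.6918 0.0571 0.3496] min [0.6788 0.0003 0.3151] max [0.7106 0.1154 0.3563] ax [-0.1563  0.9876  0.0144] uv [228.0499 188.6399]
scene green 74 mean [ 0.5663 -0.0293  0.1035] min [ 0.5514 -0.0562  0.0239] max [ 0.5841 -0.0218  0.13  ] ax [ 0.3343 -0.0462 -0.9414] uv [252.8919 161.2568]
walls 1247 605.224853515625 114.20059204101562 (456.8775634765625, 246.9161834716797) 69.3045883178711
hood max z [0.8102 0.2057 0.3563] [ 0.6764 -0.0742  0.2003]
top red 150 mean [0.6274 0.1465 0.1266] min [0.5992 0.1372 0.1175] max [0.6576 0.155  0.1342] ax [-0.9689 -0.1446 -0.201 ] uv [204.9756 170.3841]
top blue 384 mean [0.6918 0.0556 0.3506] min [ 0.6795 -0.0013  0.3405] max [0.7042 0.1145 0.354 ] ax [-0.1539  0.9881 -0.0047] uv [238.4571 108.1584]
top green 81 mean [ 0.5642 -0.0317  0.1072] min [ 0.524  -0.0596  0.0402] max [ 0.5862 -0.0231  0.1285] ax [0.033  0.1485 0.9884] uv [283.1548 200.1429]
walls 2526 635.2103271484375 98.96440124511719 (262.947265625, 372.7314453125) 8.898543357849121
hood max z [0.7811 0.1998 0.354 ] [ 0.6784 -0.0754  0.2002]
```

```bash
cat >> h.py <<'E'
YAW=.1555; O=np.array([.6522,.0502,0.]); Rp=R.from_euler('z',YAW)
def W(p): return Rp.apply(np.array(p,float)/1000)+O          # printer mm -> world m
def Pf(w): return Rp.inv().apply(np.asarray(w)-O)*1000
def ori(T,mode):  # tool z=(sinT,0,-cosT) in printer frame; mode 'y': closes along printer y, 'x': in x-z plane
    z=np.array([np.sin(T),0,-np.cos(T)])
    y=np.array([0,1.,0]) if mode=='y' else -np.array([np.cos(T),0,np.sin(T)])
    return Rp*R.from_matrix(np.c_[np.cross(y,z),y,z])
def pose(p,T,mode,back=19): # printer point p (mm) lies 'back' mm behind the TCP
    o=ori(T,mode); return W(p)+o.apply([0,0,back/1000]),o
def cur(): s=status.get_state(); return s['tool_pos'],R.from_rotvec(s['orientation'])
def row(a,b,N,show=True):
    (pa,oa),(pb,ob)=a,b; D=oa.inv().apply(pb-pa)*1000; r=(oa.inv()*ob).as_rotvec()/N
    M=sum(R.from_rotvec(r*k).as_matrix() for k in range(N)); d=np.linalg.solve(M,D)
    d=np.round(d,1); r=np.round(r,4); p,o=pa,oa
    for k in range(N): p=p+o.apply(d/1000); o=o*R.from_rotvec(r)
    if show: print(N,'x',*d,*r,'| |d|',np.linalg.norm(d).round(1),'|r|',np.linalg.norm(r).round(3),'end',p.round(4),'Pf',Pf(p).round(1))
    return p,o
E
python3 - <<'E'
from h import *
np.set_printoptions(precision=4,suppress=True)
for n in('scene','top'):
    c,d=pts(n,dict(np.load(n+'.npz')))
    for k,(p,uv) in d.items():
        q=Pf(p); m=np.median(q,0); q=q[np.linalg.norm(q-m,axis=1)<90]
        if k=='green': q=q[q[:,2]>105]
        print(n,k,len(q),q.mean(0),np.percentile(q,[3,97],axis=0).ravel())
    # projected checks of model points, pixels
    print(proj(c,W([[-90,100,106],[-10.9,100,118],[-78,-66,125],[145,135,95],[-145,135,95],[-145,-135,95]])).round(0).tolist())
a=cur(); 
m1=(np.array([.30,-.35,.46]),ori(.15,'y')); b=pose([-10.9,100,118],.4,'y'); pre=(b[0]-b[1].apply([0,0,.15]),b[1])
x=row(a,m1,12); y=row(x,pre,22); z=row(y,b,8)
E
```

```text
scene red 117 [-12.4172 101.0102 128.4473] [-39.2383  94.4234 121.2965  14.2207 107.0962 135.0926]
scene blue 351 [ 40.1373   0.6428 349.5741] [ 34.2392 -52.4148 318.0499  51.2543  54.9015 354.6979]
scene green 38 [-104.4055  -64.6095  118.8109] [-111.776   -70.7305  106.5368  -96.9661  -58.8649  127.9791]
[[298.0, 203.0], [278.0, 225.0], [248.0, 163.0], [246.0, 281.0], [321.0, 198.0], [246.0, 134.0]]
top red 150 [ -9.6383  98.9413 126.5849] [-36.5209  93.3145 119.343   17.4323 105.1663 133.1791]
top blue 384 [ 39.9223  -0.8274 350.6135] [ 36.1929 -54.9501 345.6947  44.2083  53.7041 353.0391]
top green 50 [-103.4401  -66.2735  121.3596] [-110.5352  -73.6054  107.6012  -94.7053  -58.336   127.945 ]
[[210.0, 206.0], [205.0, 172.0], [282.0, 190.0], [184.0, 112.0], [199.0, 232.0], [315.0, 216.0]]
12 x -15.6 17.8 -18.9 0.0011 -0.0125 0.0118 | |d| 30.3 |r| 0.017 end [ 0.3002 -0.3493  0.4603] Pf [-409.6 -340.1  460.3]
22 x -12.6 20.0 13.9 -0.0 -0.0114 0.0 | |d| 27.4 |r| 0.011 end [0.5756 0.1392 0.2397] Pf [-61.9  99.8 239.7]
8 x 0.1 0.0 18.9 -0.0001 0.0001 0.0 | |d| 18.9 |r| 0.0 end [0.6331 0.1482 0.1002] Pf [ -3.7  99.7 100.2]
```

Call:
apply_moves:
  increments: "-15.6 17.8 -18.9 0.0011 -0.0125 0.0118 0.5;-15.6 17.8 -18.9 0.0011 -0.0125 0.0118 0.5;-15.6 17.8 -18.9 0.0011 -0.0125 0.0118 0.5;-15.6 17.8 -18.9 0.0011 -0.0125 0.0118 0.5;-15.6 17.8 -18.9 0.0011 -0.0125 0.0118 0.5;-15.6 17.8 -18.9 0.0011 -0.0125 0.0118 0.5;-15.6 17.8 -18.9 0.0011 -0.0125 0.0118 0.5;-15.6 17.8 -18.9 0.0011 -0.0125 0.0118 0.5;-15.6 17.8 -18.9 0.0011 -0.0125 0.0118 0.5;-15.6 17.8 -18.9 0.0011 -0.0125 0.0118 0.5;-15.6 17.8 -18.9 0.0011 -0.0125 0.0118 0.5;-15.6 17.8 -18.9 0.0011 -0.0125 0.0118 0.5"
  newtons: 25

```text
time: 1.1
tool_pos: [0.3002, -0.348, 0.4615]
orientation: [-0.232, 2.982, 0.015]
force: [-0.2, -0.6, -0.0]
width: 0.499
gripper_force: 0.0
```

Call:
apply_moves:
  increments: "-12.6 20 13.9 0 -0.0114 0 0.5;-12.6 20 13.9 0 -0.0114 0 0.5;-12.6 20 13.9 0 -0.0114 0 0.5;-12.6 20 13.9 0 -0.0114 0 0.5;-12.6 20 13.9 0 -0.0114 0 0.5;-12.6 20 13.9 0 -0.0114 0 0.5;-12.6 20 13.9 0 -0.0114 0 0.5;-12.6 20 13.9 0 -0.0114 0 0.5;-12.6 20 13.9 0 -0.0114 0 0.5;-12.6 20 13.9 0 -0.0114 0 0.5;-12.6 20 13.9 0 -0.0114 0 0.5"

```text
time: 2.02
tool_pos: [0.431, -0.1051, 0.3386]
orientation: [-0.224, 2.857, 0.028]
force: [0.9, -0.0, -0.4]
width: 0.501
gripper_force: 0.0
```

```bash
python3 - <<'E'
from h import *
s=status.get_state(); print(s['time'],s['tool_pos'],s['joints'].round(2),s['width'])
a=cur(); b=pose([-11.7,100,122],.4,'y',15); pre=(b[0]-b[1].apply([0,0,.13]),b[1])
y=row(a,pre,11); z=row(y,b,8)
E
```

```text
2.0167 [ 0.43103438 -0.10508352  0.33856466] [ 0.12 -0.15 -0.35 -0.01 -1.09 -1.54] 0.5008558153375808
11 x -12.7 19.9 15.0 -0.0002 -0.0113 0.0001 | |d| 28.0 |r| 0.011 end [0.5807 0.1399 0.2281] Pf [-56.8  99.7 228.1]
8 x -0.0 0.0 16.3 0.0001 0.0001 -0.0 | |d| 16.3 |r| 0.0 end [0.6308 0.1478 0.108 ] Pf [ -6.   99.7 108. ]
```

Call:
apply_moves:
  increments: "-12.7 19.9 15 0 -0.0113 0 0.5;-12.7 19.9 15 0 -0.0113 0 0.5;-12.7 19.9 15 0 -0.0113 0 0.5;-12.7 19.9 15 0 -0.0113 0 0.5;-12.7 19.9 15 0 -0.0113 0 0.5;-12.7 19.9 15 0 -0.0113 0 0.5;-12.7 19.9 15 0 -0.0113 0 0.5;-12.7 19.9 15 0 -0.0113 0 0.5;-12.7 19.9 15 0 -0.0113 0 0.5;-12.7 19.9 15 0 -0.0113 0 0.5;-12.7 19.9 15 0 -0.0113 0 0.5;0 0 0 0 0 0 0.5"

```text
time: 3.02
tool_pos: [0.5813, 0.1409, 0.2253]
orientation: [-0.219, 2.737, 0.038]
force: [0.1, -1.0, -0.3]
width: 0.499
gripper_force: 0.0
```

```bash
python3 - <<'E'
from h import *
s=status.get_state(); print(s['time'],s['tool_pos'],s['joints'].round(2),s['width'])
a=cur(); b=pose([-11.7,100,122],.4,'y',15)
row(a,b,8)
c=cam('scene'); cv2.imwrite('pics/s1.png',cv2.resize(c['frame'][100:300,150:380,::-1],None,fx=3,fy=3))
E
```

```text
3.0167 [0.5812676  0.14089858 0.22531908] [ 0.58  0.15 -0.47  0.29 -0.6  -2.21] 0.499374217464024
8 x -0.1 -0.0 15.9 -0.0004 -0.0004 0.0006 | |d| 15.9 |r| 0.001 end [0.6307 0.1485 0.1084] Pf [ -6.  100.4 108.4]
```

View pics/s1.png

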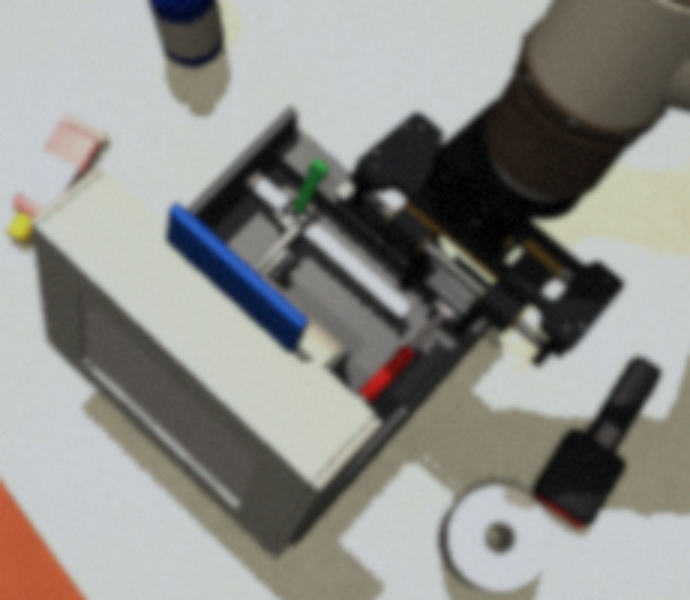

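Crop: red sleeve at (388,372), open gripper just in front of and above it, aligned across the rod; lever (310,185) leaning forward already.

Call:
apply_moves:
  increments: "0 0 16 0 0 0 0.5;0 0 16 0 0 0 0.5;0 0 16 0 0 0 0.5;0 0 16 0 0 0 0.5;0 0 16 0 0 0 0.5;0 0 16 0 0 0 0.5;0 0 16 0 0 0 0.5;0 0 16 0 0 0 0.5;0 0 0 0 0 0 0.5;0 0 0 0 0 0 0.5"

```text
time: 3.9
tool_pos: [0.6294, 0.1446, 0.11]
orientation: [-0.213, 2.736, 0.038]
force: [-1.1, 0.0, 0.3]
width: 0.499
gripper_force: 0.0
```

```bash
python3 - <<'E'
from h import *
s=status.get_state(); print(s['time'],Pf(s['tool_pos']),s['joints'].round(2),s['width'],s['force'])
c,d=pts('scene'); p=Pf(d['red'][0]); print(len(p),p.mean(0) if len(p) else 0)
c=cam('top'); cv2.imwrite('pics/t1.png',cv2.resize(c['frame'][80:250,130:330,::-1],None,fx=3,fy=3))
E
```

```text
3.9 [ -7.86947073  96.83133328 110.02559075] [ 0.51  0.36 -0.59  0.52 -0.28 -2.4 ] 0.49907097372373105 [-1.06732937  0.00568405  0.26201964]
103 [ -7.49767653 101.18323875 118.36965459]
```

View pics/t1.png

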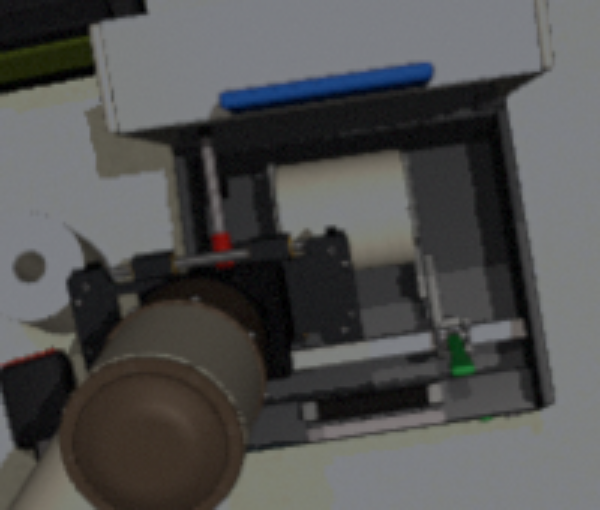

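Fingers straddle the red sleeve (220,248); the TCP is 3 mm to the right, so I correct that and close.

Call:
apply_moves:
  increments: "0 3 0 0 0 0 0.5;0 0 0 0 0 0 1;0 0 0 0 0 0 1;0 0 0 0 0 0 1;0 0 0 0 0 0 1;0 0 0 0 0 0 1;0 0 0 0 0 0 1;0 0 0 0 0 0 1"
  newtons: 25

```text
time: 4.67
tool_pos: [0.6295, 0.1482, 0.1106]
orientation: [-0.213, 2.734, 0.039]
force: [1.5, -1.2, -0.6]
width: 0.152
gripper_force: 25.0
```

```bash
python3 - <<'E'
from h import *
s=status.get_state(); print(s['time'],Pf(s['tool_pos']),s['joints'].round(2),s['width']*87,s['gripper_force'],s['force'])
a=cur(); T0=.4; g=a[0]-a[1].apply([0,0,.015]); gp=Pf(g); print('grasp pt',gp)
d=gp[[0,2]]-[-90,106]; r=np.hypot(*d); th=np.arctan2(d[1],d[0]); print(r,th)
for f,T in((.35,.4),(.7,.55),(1,.7)):
    t=th+f*(.955-th); p=[-90+r*np.cos(t),gp[1],106+r*np.sin(t)]
    a=row(a,pose(p,T,'y',15),10)
E
```

```text
4.6667 [ -7.20726275 100.34821567 110.56390919] [ 0.51  0.36 -0.59  0.53 -0.28 -2.41] 13.192303162869907 25.001630187034607 [ 1.46737803 -1.20500787 -0.57011359]
grasp pt [-13.04387775 100.39600826 124.3817108 ]
79.12099622444002 0.234466438842186
10 x -0.1 0.0 -2.0 -0.0003 -0.0 0.0001 | |d| 2.0 |r| 0.0 end [0.6228 0.1472 0.1294] Pf [-14.1 100.4 129.4]
10 x 0.1 0.0 -2.0 -0.0 -0.015 -0.0 | |d| 2.0 |r| 0.015 end [0.613  0.1457 0.1468] Pf [-24.  100.4 146.8]
10 x 0.2 0.0 -1.6 -0.0 -0.015 -0.0 | |d| 1.6 |r| 0.015 end [0.6022 0.144  0.1586] Pf [-34.8 100.4 158.6]
```

Call:
apply_moves:
  increments: "0 0 -2 0 0 0 1;0 0 -2 0 0 0 1;0 0 -2 0 0 0 1;0 0 -2 0 0 0 1;0 0 -2 0 0 0 1;0 0 -2 0 0 0 1;0 0 -2 0 0 0 1;0 0 -2 0 0 0 1;0 0 -2 0 0 0 1;0 0 -2 0 0 0 1"

```text
time: 5.5
tool_pos: [0.6222, 0.1471, 0.1286]
orientation: [-0.213, 2.734, 0.039]
force: [4.7, -3.4, -3.5]
width: 0.144
gripper_force: 25.0
```

Call:
apply_moves:
  increments: "0.1 0 -2 0 -0.015 0 1;0.1 0 -2 0 -0.015 0 1;0.1 0 -2 0 -0.015 0 1;0.1 0 -2 0 -0.015 0 1;0.1 0 -2 0 -0.015 0 1;0.1 0 -2 0 -0.015 0 1;0.1 0 -2 0 -0.015 0 1;0.1 0 -2 0 -0.015 0 1;0.1 0 -2 0 -0.015 0 1;0.1 0 -2 0 -0.015 0 1"

```text
time: 6.33
tool_pos: [0.6087, 0.1447, 0.1566]
orientation: [-0.205, 2.637, 0.039]
force: [-11.1, 1.1, -18.3]
width: 0.152
gripper_force: 25.0
```

```bash
python3 - <<'E'
from h import *
s=status.get_state(); print(s['time'],Pf(s['tool_pos']),s['joints'].round(2),s['width']*87,s['gripper_force'],s['force'])
a=cur(); r=79.5
for n,c in ((0,cam('scene')),(1,cam('top'))):
    q=Pf(pts(['scene','top'][n],c)[1]['red'][0]); print(len(q),q.mean(0) if len(q) else '')
    if len(q)>20: print(np.arctan2(q[:,2].mean()-106,q[:,0].mean()+90))
for t in(.955,.975): p=[-90+r*np.cos(t),100.3,106+r*np.sin(t)]; row(a,pose(p,.7,'y',15),10)
E
```

```text
6.3333 [-28.32634857 100.1448047  156.63485159] [ 0.43  0.24 -0.77  1.04 -0.16 -2.85] 13.245839454637595 24.996623396873474 [-11.10880058   1.12964696 -18.27185709]
56 [-31.20532058 102.61911986 166.08641225]
0.7962634908993581
25 [-15.92374923  99.15792957 182.48305627]
0.8013825655439715
10 x 0.4 0.0 -0.6 -0.0009 -0.0203 0.0003 | |d| 0.7 |r| 0.02 end [0.6021 0.1437 0.1594] Pf [-35.  100.2 159.4]
10 x 0.4 0.0 -0.7 -0.0009 -0.0203 0.0003 | |d| 0.8 |r| 0.02 end [0.6016 0.1437 0.1602] Pf [-35.5 100.2 160.2]
```

```bash
python3 - <<'E'
from h import *
a=cur(); print(np.arctan2(a[1].apply([0,0,1])@Rp.apply([1,0,0]),-a[1].apply([0,0,1])[2]))
g=Pf(a[0]-a[1].apply([0,0,.015]))-[-90,0,106]; print(g,np.hypot(g[0],g[2]),np.arctan2(g[2],g[0]))
r=79.5
for t in(.965,.98): p=[-90+r*np.cos(t),100.3,106+r*np.sin(t)]; row(a,pose(p,.3,'y',15),12)
E
```

```text
0.49751398503779254
[ 54.38674163 100.26407049  64.21334317] 84.15028880807282 0.8680642709737364
12 x 0.9 0.0 -0.4 -0.0008 0.0165 0.0001 | |d| 1.0 |r| 0.017 end [0.5969 0.1429 0.1572] Pf [-40.3 100.1 157.2]
12 x 1.0 0.0 -0.5 -0.0008 0.0165 0.0001 | |d| 1.1 |r| 0.017 end [0.5954 0.1427 0.1578] Pf [-41.8 100.1 157.8]
```

Call:
apply_moves:
  increments: "0.9 0 -0.4 0 0.0165 0 1;0.9 0 -0.4 0 0.0165 0 1;0.9 0 -0.4 0 0.0165 0 1;0.9 0 -0.4 0 0.0165 0 1;0.9 0 -0.4 0 0.0165 0 1;0.9 0 -0.4 0 0.0165 0 1"

```text
time: 6.93
tool_pos: [0.6062, 0.1446, 0.1606]
orientation: [-0.209, 2.729, 0.031]
force: [-0.2, -5.0, -8.5]
width: 0.148
gripper_force: 25.0
```

```bash
cat >> h.py <<'E'
def rep():
    s=status.get_state(); a=cur(); z=Rp.inv().apply(a[1].apply([0,0,1]))
    print('t',round(s['time'],2),'P',Pf(a[0]).round(1),'T',np.arctan2(z[0],-z[2]).round(3),'q',s['joints'].round(2),'w',round(s['width']*87,1),'gf',round(s['gripper_force'],1),'F',s['force'].round(1)); return a
def rod(n):
    c,d=pts(n); q=Pf(d['red'][0]); q=q[np.abs(q[:,1]-100)<15]; print(n,len(q),'rod',np.arctan2(np.median(q[:,2])-106,np.median(q[:,0])+90) if len(q)>5 else None); return c
E
python3 - <<'E'
from h import *
a=rep(); rod('scene'); rod('top'); r=79.5
g=Pf(a[0]-a[1].apply([0,0,.015]))-[-90,0,106]; print(g,np.hypot(g[0],g[2]),np.arctan2(g[2],g[0]))
for t in(.955,.98): p=[-90+r*np.cos(t),100.3,106+r*np.sin(t)]; row(a,pose(p,.3,'y',15),8)
E
```

```text
t 6.93 P [-30.8 100.3 160.6] T 0.405 q [ 0.55  0.26 -0.56  0.41 -0.41 -2.32] w 12.9 gf 25.0 F [-0.2 -5.  -8.5]
scene 38 rod 0.9276764639198676
top 2 rod None
[ 53.30872732 100.48842139  68.41244404] 86.7299423984305 0.9088516899982193
8 x 1.2 -0.0 0.1 -0.0012 0.0131 -0.0002 | |d| 1.2 |r| 0.013 end [0.5976 0.1432 0.1565] Pf [-39.5 100.3 156.5]
8 x 1.4 -0.0 -0.1 -0.0012 0.0131 -0.0002 | |d| 1.4 |r| 0.013 end [0.5956 0.1429 0.1574] Pf [-41.5 100.4 157.4]
```

Call:
apply_moves:
  increments: "1.3 0 0 0 0.0131 0 1;1.3 0 0 0 0.0131 0 1;1.3 0 0 0 0.0131 0 1;1.3 0 0 0 0.0131 0 1;1.3 0 0 0 0.0131 0 1;1.3 0 0 0 0.0131 0 1;1.3 0 0 0 0.0131 0 1;1.3 0 0 0 0.0131 0 1;0 0 0 0 0 0 1"

```text
time: 7.78
tool_pos: [0.6025, 0.1442, 0.1631]
orientation: [-0.217, 2.819, 0.026]
force: [4.7, -8.5, -1.2]
width: 0.151
gripper_force: 25.0
```

```bash
python3 - <<'E'
from h import *
a=rep(); c=rod('scene'); rod('top')
g=Pf(a[0]-a[1].apply([0,0,.015]))-[-90,0,106]; print(g,np.hypot(g[0],g[2]),np.arctan2(g[2],g[0]))
t=.961
uv=proj(c,W([[-90+k*np.cos(t),100,106+k*np.sin(t)] for k in(0,80,187)])); print(uv)
cv2.imwrite('pics/s2.png',cv2.resize(c['frame'][150:290,180:340,::-1],None,fx=4,fy=4))
E
```

```text
t 7.78 P [-34.6 100.5 163.1] T 0.314 q [ 0.55  0.28 -0.43  0.23 -0.58 -2.15] w 13.2 gf 25.0 F [ 4.7 -8.5 -1.2]
scene 30 rod 0.9479812906763386
top 0 rod None
[ 50.76638836 100.61840482  71.39254567] 87.60206484371851 0.9526673959645651
[[297.72209223 203.24601701]
 [288.13018903 210.63702423]
 [272.5031363  222.66213228]]
```

View pics/s2.png

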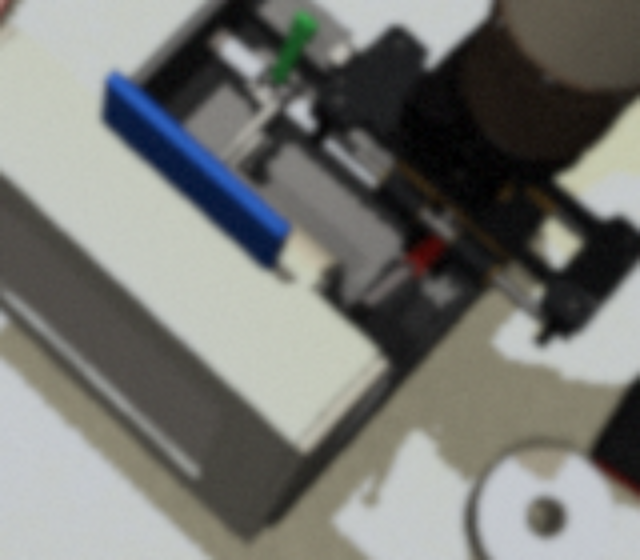

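Rod is up: sleeve at (428,255), and the rod end near (375,297) matches the predicted tip pixel. Next I release and plan the move to the tab.

Call:
apply_moves:
  increments: "0 0 0 0 0 0 0.5;0 0 0 0 0 0 0.5;0 0 0 0 0 0 0.5;0 0 0 0 0 0 0.5;0 0 -10 0 0 0 0.5;0 0 -25 0 0 0 0.5;0 0 -30 0 0 0 0.5;0 0 -30 0 0 0 0.5;0 0 -30 0 0 0 0.5;0 0 -20 0 0 0 0.5"

```text
time: 8.72
tool_pos: [0.5572, 0.1399, 0.3049]
orientation: [-0.22, 2.814, 0.031]
force: [1.0, 0.4, 0.7]
width: 0.495
gripper_force: 0.0
```

```bash
cat >> h.py <<'E'
def tab(th,y=0,r=242): return [100-r*np.cos(th)+5*np.sin(th),y,98+r*np.sin(th)+5*np.cos(th)]
def hood(n):
    c,d=pts(n); q=Pf(d['blue'][0]); q=q[(np.abs(q[:,1])<65)&(q[:,2]>200)]; z=np.percentile(q[:,2],90) if len(q) else 0
    q=q[q[:,2]>z-8]; m=q.mean(0) if len(q) else None; print(n,len(q),'tabtop',m,z, np.arctan2(m[2]-98,100-m[0])+5/261 if len(q) else ''); return c
E
python3 - <<'E'
from h import *
a=rep(); rod('scene'); rod('top'); hood('scene'); hood('top')
t=pose(tab(1.32),.25,'x',8); pre=(t[0]-t[1].apply([0,0,.1]),t[1])
mid=(np.array(W([-100,50,400])),ori(.25,'x')); 
x=row(a,mid,14); x=row(x,pre,6); row(x,t,6)
E
```

```text
t 8.72 P [-80.  103.3 304.9] T 0.32 q [ 0.6   0.09 -0.29  0.17 -0.92 -2.1 ] w 43.1 gf 0.0 F [1.  0.4 0.7]
scene 54 rod 0.9603826375359332
top 26 rod 0.9024720558157061
scene 329 tabtop [ 39.44667866   1.9421122  351.3855072 ] 353.138420330159 1.3553758944516294
top 380 tabtop [ 39.88763705  -1.08873371 350.84483224] 352.53843823666136 1.3565425759917902
14 x 2.3 -3.5 -7.0 -0.0041 0.0037 -0.1121 | |d| 8.2 |r| 0.112 end [0.5455 0.0844 0.4002] Pf [-100.1   50.3  400.2]
6 x 8.4 -20.6 1.4 -0.0 0.0001 0.0 | |d| 22.3 |r| 0.0 end [0.6737 0.0535 0.4227] Pf [ 2.180e+01 -1.000e-01  4.227e+02]
6 x -0.0 -0.0 16.7 -0.0 -0.0 0.0 | |d| 16.7 |r| 0.0 end [0.6982 0.0573 0.3256] Pf [ 4.660e+01 -1.000e-01  3.256e+02]
```

Call:
apply_moves:
  increments: "2.3 -3.5 -7 -0.0041 0.0037 -0.1121 0.5;2.3 -3.5 -7 -0.0041 0.0037 -0.1121 0.5;2.3 -3.5 -7 -0.0041 0.0037 -0.1121 0.5;2.3 -3.5 -7 -0.0041 0.0037 -0.1121 0.5;2.3 -3.5 -7 -0.0041 0.0037 -0.1121 0.5;2.3 -3.5 -7 -0.0041 0.0037 -0.1121 0.5;2.3 -3.5 -7 -0.0041 0.0037 -0.1121 0.5;2.3 -3.5 -7 -0.0041 0.0037 -0.1121 0.5;2.3 -3.5 -7 -0.0041 0.0037 -0.1121 0.5;2.3 -3.5 -7 -0.0041 0.0037 -0.1121 0.5;2.3 -3.5 -7 -0.0041 0.0037 -0.1121 0.5;2.3 -3.5 -7 -0.0041 0.0037 -0.1121 0.5"

```text
time: 9.92
tool_pos: [0.5424, 0.0891, 0.3794]
orientation: [-2.002, 2.133, -0.202]
force: [0.1, -0.5, 0.1]
width: 0.501
gripper_force: 0.0
```

Call:
apply_moves:
  increments: "2.3 -3.5 -7 -0.0041 0.0037 -0.1121 0.5;2.3 -3.5 -7 -0.0041 0.0037 -0.1121 0.5;0 0 0 0 0 0 0.5"

```text
time: 10.17
tool_pos: [0.5468, 0.084, 0.3959]
orientation: [-2.241, 1.915, -0.239]
force: [-0.9, -0.0, 0.0]
width: 0.497
gripper_force: 0.0
```

```bash
python3 - <<'E'
from h import *
a=rep(); rod('scene'); rod('top'); hood('scene'); hood('top')
t=pose(tab(1.317),.254,'x',10); pre=(t[0]-t[1].apply([0,0,.08]),t[1])
x=row(a,pre,6); row(x,t,6)
E
```

```text
t 10.17 P [-98.9  49.7 395.9] T 0.245 q [ 0.49  0.05 -0.05  0.09 -1.23 -0.36] w 43.2 gf 0.0 F [-0.9 -0.   0. ]
scene 60 rod 0.9668599447059623
top 0 rod None
scene 324 tabtop [ 39.42294224   1.70593185 351.59163812] 353.29383545416096 1.3554711095539338
top 381 tabtop [ 39.88466139  -1.11528485 350.75847145] 352.2515108038042 1.356454549866236
6 x 8.3 -20.5 4.3 0.0015 -0.0004 0.0002 | |d| 22.5 |r| 0.002 end [0.6786 0.0543 0.4012] Pf [ 26.7  -0.  401.2]
6 x -0.0 0.0 13.3 0.0 0.0 -0.0 | |d| 13.3 |r| 0.0 end [0.6984 0.0574 0.324 ] Pf [ 46.8  -0.  324. ]
```

Call:
apply_moves:
  increments: "8.3 -20.5 4.3 0.0015 0 0 0.5;8.3 -20.5 4.3 0.0015 0 0 0.5;8.3 -20.5 4.3 0.0015 0 0 0.5;8.3 -20.5 4.3 0.0015 0 0 0.5;8.3 -20.5 4.3 0.0015 0 0 0.5;8.3 -20.5 4.3 0.0015 0 0 0.5;0 0 0 0 0 0 0.5"

```text
time: 10.95
tool_pos: [0.6803, 0.0536, 0.3977]
orientation: [-2.233, 1.918, -0.243]
force: [0.1, 1.1, -1.0]
width: 0.5
gripper_force: 0.0
```

```bash
python3 - <<'E'
from h import *
a=rep(); hood('scene')
t=pose(tab(1.317),.254,'x',10)
x=row(a,t,6)
E
```

```text
t 10.95 P [ 28.3  -1.  397.7] T 0.25 q [ 0.34  0.29  0.26  0.05 -1.29 -0.19] w 43.5 gf 0.0 F [ 0.1  1.1 -1. ]
scene 129 tabtop [ 39.90078952  31.27060097 351.83132624] 353.51511191461236 1.3574663635532467
6 x -0.2 0.1 12.7 0.0007 -0.0005 -0.0006 | |d| 12.7 |r| 0.001 end [0.6983 0.0576 0.3238] Pf [4.670e+01 1.000e-01 3.238e+02]
```

Call:
apply_moves:
  increments: "0 0 12.7 0 0 0 0.5;0 0 12.7 0 0 0 0.5;0 0 12.7 0 0 0 0.5;0 0 12.7 0 0 0 0.5;0 0 12.7 0 0 0 0.5;0 0 12.7 0 0 0 0.5;0 0 0 0 0 0 0.5"

```text
time: 11.58
tool_pos: [0.6947, 0.0573, 0.3235]
orientation: [-2.237, 1.916, -0.239]
force: [-0.2, -0.0, -0.3]
width: 0.501
gripper_force: 0.0
```

```bash
python3 - <<'E'
from h import *
a=rep(); c=cam('scene')
cv2.imwrite('pics/s3.png',cv2.resize(c['frame'][130:270,170:330,::-1],None,fx=4,fy=4)); hood('top')
row(a,pose(tab(1.317),.254,'x',10),3)
E
```

```text
t 11.58 P [ 43.    0.4 323.5] T 0.247 q [ 0.33  0.34  0.14  0.05 -1.13 -0.19] w 43.6 gf 0.0 F [-0.2 -0.  -0.3]
top 15 tabtop [ 39.48801145 -56.75601165 350.26486687] 351.92681145388923 1.3545268035841203
3 x 0.1 -1.2 0.2 0.0023 -0.0005 -0.0004 | |d| 1.2 |r| 0.002 end [0.6983 0.0575 0.3238] Pf [4.670e+01 1.000e-01 3.238e+02]
```

View pics/s3.png

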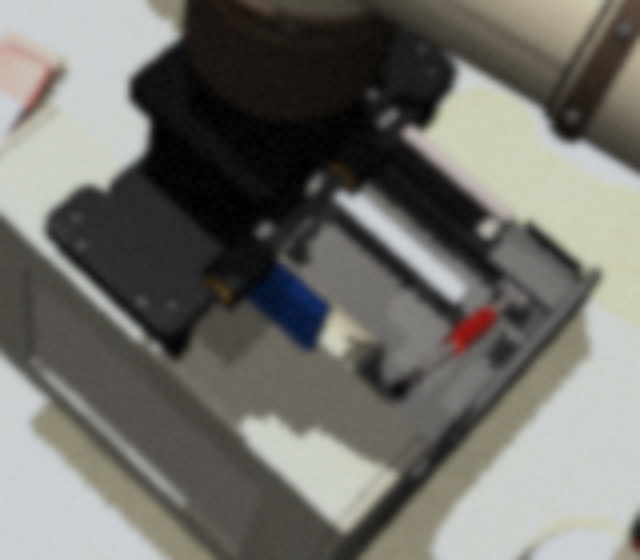

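Tab (290,305) lies between the fingers, and the rod is still up with its tip near (405,388). I centre by 3.5 mm and pinch.

Call:
apply_moves:
  increments: "0 -1.2 0 0 0 0 0.5;0 -1.2 0 0 0 0 0.6;0 -1.2 0 0 0 0 0.7;0 0 0 0 0 0 1;0 0 0 0 0 0 1;0 0 0 0 0 0 1;0 0 0 0 0 0 1;0 0 0 0 0 0 1"
  newtons: 30

```text
time: 12.35
tool_pos: [0.7, 0.0574, 0.3282]
orientation: [-2.233, 1.912, -0.246]
force: [0.2, 0.4, -0.4]
width: 0.111
gripper_force: 30.0
```

```bash
python3 - <<'E'
from h import *
a=rep(); print(hood('scene') is None)
hp=np.array([100,0,98.]); p=Pf(a[0]); 
def swing(a,dth,N):
    # rotate the pose about hinge by -dth (downwards): hood angle falls
    H=W(hp); ax=Rp.apply([0,1,0]); Q=R.from_rotvec(-ax*dth)   # sign check below
    b=(H+Q.apply(a[0]-H),Q*a[1]); print('P',Pf(b[0]).round(1)); return row(a,b,N)
x=swing(a,.15,12); x=swing(x,.12,12); swing(x,.06,8)
E
```

```text
t 12.35 P [ 4.840e+01 -3.000e-01  3.282e+02] T 0.253 q [ 0.33  0.34  0.16  0.05 -1.14 -0.19] w 9.6 gf 30.0 F [ 0.2  0.4 -0.4]
scene 67 tabtop [ 41.90995214  45.20747373 352.3380075 ] 354.2671370954764 1.3654079836178965
False
P [ 1.460e+01 -3.000e-01  3.179e+02]
12 x 0.0 2.9 -0.1 0.0125 -0.0 0.0 | |d| 2.9 |r| 0.012 end [0.6671 0.0522 0.3183] Pf [ 1.500e+01 -3.000e-01  3.183e+02]
P [-1.070e+01 -3.000e-01  3.065e+02]
12 x 0.0 2.4 -0.1 0.01 -0.0 0.0 | |d| 2.4 |r| 0.01 end [0.6411 0.0482 0.3066] Pf [-1.130e+01 -3.000e-01  3.066e+02]
P [-23.6  -0.3 299.6]
8 x 0.0 1.8 -0.1 0.0075 -0.0 0.0 | |d| 1.8 |r| 0.008 end [0.6285 0.0462 0.2998] Pf [-24.   -0.3 299.8]
```

Call:
apply_moves:
  increments: "0 2.9 -0.1 0.0125 0 0 1;0 2.9 -0.1 0.0125 0 0 1;0 2.9 -0.1 0.0125 0 0 1;0 2.9 -0.1 0.0125 0 0 1;0 2.9 -0.1 0.0125 0 0 1;0 2.9 -0.1 0.0125 0 0 1;0 2.9 -0.1 0.0125 0 0 1;0 2.9 -0.1 0.0125 0 0 1;0 2.9 -0.1 0.0125 0 0 1;0 2.9 -0.1 0.0125 0 0 1;0 2.9 -0.1 0.0125 0 0 1;0 2.9 -0.1 0.0125 0 0 1"

```text
time: 13.4
tool_pos: [0.6666, 0.0521, 0.3174]
orientation: [-2.136, 1.829, -0.376]
force: [2.8, -1.6, -5.9]
width: 0.114
gripper_force: 30.0
```

```bash
cat >> h.py <<'E'
def swing(a,dth,N):
    H=W([100,0,98]); Q=R.from_rotvec(-Rp.apply([0,1,0])*dth); return row(a,(H+Q.apply(a[0]-H),Q*a[1]),N)
def rad(a): v=Pf(a[0])-[100,0,98]; print('r',np.hypot(v[0],v[2]).round(1),'ang',np.arctan2(v[2],-v[0]).round(3))
E
python3 - <<'E'
from h import *
a=rep(); rad(a); hood('scene'); rod('scene')
x=swing(a,.12,12); swing(x,.06,8)
E
```

```text
t 13.4 P [ 1.450e+01 -3.000e-01  3.174e+02] T 0.403 q [ 0.36  0.21 -0.1   0.11 -0.87 -0.25] w 9.9 gf 30.0 F [ 2.8 -1.6 -5.9]
r 235.5 ang 1.199
scene 84 tabtop [  5.46710932  45.26260518 340.04548817] 341.8639808165495 1.2176127809159303
scene 55 rod 0.9633986566310644
12 x 0.0 2.4 -0.1 0.01 -0.0 0.0 | |d| 2.4 |r| 0.01 end [0.6405 0.0481 0.3058] Pf [-1.180e+01 -3.000e-01  3.058e+02]
8 x 0.0 1.8 -0.0 0.0075 -0.0 0.0 | |d| 1.8 |r| 0.008 end [0.6284 0.0462 0.2983] Pf [-24.1  -0.3 298.3]
```

Call:
apply_moves:
  increments: "0 2.4 -0.1 0.01 0 0 1;0 2.4 -0.1 0.01 0 0 1;0 2.4 -0.1 0.01 0 0 1;0 2.4 -0.1 0.01 0 0 1;0 2.4 -0.1 0.01 0 0 1;0 2.4 -0.1 0.01 0 0 1;0 2.4 -0.1 0.01 0 0 1;0 2.4 -0.1 0.01 0 0 1;0 2.4 -0.1 0.01 0 0 1;0 2.4 -0.1 0.01 0 0 1;0 2.4 -0.1 0.01 0 0 1;0 0 0 0 0 0 1"

```text
time: 14.5
tool_pos: [0.6422, 0.0483, 0.3058]
orientation: [-2.063, 1.767, -0.464]
force: [6.8, -0.7, -11.4]
width: 0.107
gripper_force: 30.1
```

```bash
python3 - <<'E'
from h import *
a=rep(); rad(a); hood('scene'); rod('scene'); rod('top')
swing(a,.06,12)
E
```

```text
t 14.5 P [-1.020e+01 -3.000e-01  3.058e+02] T 0.512 q [ 0.38  0.13 -0.3   0.18 -0.65 -0.34] w 9.3 gf 30.1 F [  6.8  -0.7 -11.4]
r 235.2 ang 1.083
scene 95 tabtop [-21.3401534   43.85835726 327.20028807] 329.26595935891453 1.1030581893269502
scene 38 rod 0.9877142560403315
top 63 rod 0.9413065367579931
12 x 0.0 1.2 -0.0 0.005 -0.0 0.0 | |d| 1.2 |r| 0.005 end [0.63   0.0464 0.2984] Pf [-22.5  -0.3 298.4]
```

Call:
apply_moves:
  increments: "0 1.2 0 0.005 0 0 1;0 1.2 0 0.005 0 0 1;0 1.2 0 0.005 0 0 1;0 1.2 0 0.005 0 0 1;0 1.2 0 0.005 0 0 1;0 1.2 0 0.005 0 0 1;0 1.2 0 0.005 0 0 1;0 1.2 0 0.005 0 0 1;0 1.2 0 0.005 0 0 1;0 1.2 0 0.005 0 0 1;0 0 0 0 0 0 1"

```text
time: 15.57
tool_pos: [0.6324, 0.0468, 0.3001]
orientation: [-2.029, 1.737, -0.503]
force: [7.3, -0.9, -11.0]
width: 0.112
gripper_force: 30.0
```

```bash
python3 - <<'E'
from h import *
a=rep(); rad(a); hood('scene'); rod('scene'); rod('top')
swing(a,.02,5)
E
```

```text
t 15.57 P [-2.010e+01 -3.000e-01  3.001e+02] T 0.562 q [ 0.38  0.1  -0.39  0.24 -0.55 -0.4 ] w 9.8 gf 30.0 F [  7.3  -0.9 -11. ]
r 235.1 ang 1.035
scene 88 tabtop [-30.20341624  43.60773793 322.6287147 ] 322.56571114054674 1.0646402832901978
scene 19 rod 1.0120453853866604
top 47 rod 0.9629857008964359
5 x 0.0 0.9 -0.0 0.004 -0.0 0.0 | |d| 0.9 |r| 0.004 end [0.6287 0.0462 0.2977] Pf [-23.9  -0.3 297.7]
```

Call:
apply_moves:
  increments: "0 0.9 0 0.004 0 0 1;0 0.9 0 0.004 0 0 1;0 0.9 0 0.004 0 0 1;0 0.9 0 0.004 0 0 1;0 0 0 0 0 0 1"

```text
time: 16.13
tool_pos: [0.6301, 0.0464, 0.2987]
orientation: [-2.017, 1.727, -0.517]
force: [10.1, -2.2, -11.6]
width: 0.113
gripper_force: 30.0
```

```bash
python3 - <<'E'
from h import *
a=rep(); rad(a); rod('scene'); rod('top')
c=cam('scene'); print(proj(c,W([[100-175*np.cos(.995)-20*np.sin(.995)*-1,100,98+175*np.sin(.995)-20*np.cos(.995)*-1]])))
swing(a,.02,5)
E
```

```text
t 16.13 P [-22.5  -0.3 298.7] T 0.579 q [ 0.38  0.09 -0.42  0.26 -0.51 -0.42] w 9.8 gf 30.0 F [ 10.1  -2.2 -11.6]
r 235.1 ang 1.023
scene 11 rod 1.0368053153573775
top 44 rod 0.992054813246069
[[271.07584313 224.46089262]]
5 x -0.0 0.9 -0.0 0.004 0.0 0.0 | |d| 0.9 |r| 0.004 end [0.6264 0.0458 0.2962] Pf [-26.2  -0.3 296.2]
```

Call:
apply_moves:
  increments: "0 0.9 0 0.004 0 0 1;0 0.9 0 0.004 0 0 1;0 0.9 0 0.004 0 0 1;0 0.9 0 0.004 0 0 1;0 0 0 0 0 0 1;0 0 0 0 0 0 1"

```text
time: 16.78
tool_pos: [0.6295, 0.0464, 0.2984]
orientation: [-2.004, 1.714, -0.532]
force: [21.6, -4.5, -12.0]
width: 0.113
gripper_force: 30.2
```

```bash
python3 - <<'E'
from h import *
a=rep(); rad(a); rod('scene'); rod('top'); F=Rp.inv().apply(status.get_state()['force']); print(F, 'down-tang',F@[-.84,0,-.54],'radial',F@[.54,0,-.84])
c=cam('top'); cv2.imwrite('pics/t2.png',cv2.resize(c['frame'][80:250,170:300,::-1],None,fx=4,fy=3.5))
E
```

```text
t 16.78 P [-2.300e+01 -2.000e-01  2.984e+02] T 0.6 q [ 0.38  0.08 -0.45  0.29 -0.47 -0.45] w 9.9 gf 30.2 F [ 21.6  -4.5 -12. ]
r 235.2 ang 1.02
scene 12 rod 1.021545689268344
top 44 rod 0.9785975149915566
[ 19.17499456  -7.1333447  -13.08535075] down-tang -9.040906028184368 radial 21.346191695454813
```

View pics/t2.png

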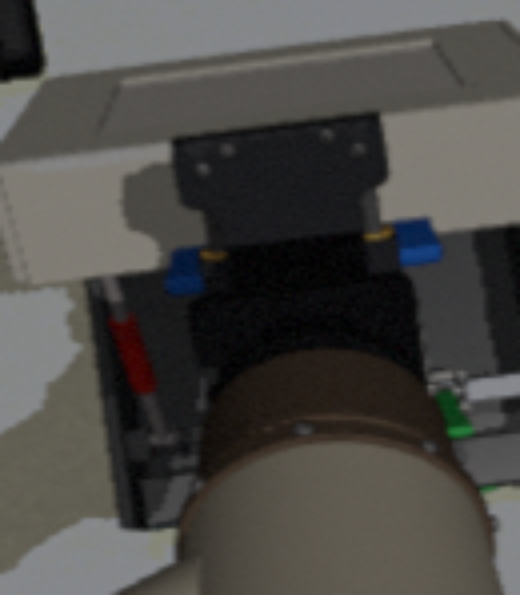

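Hard stop is reached at about 0.99 rad with rising back-force, and the rod (sleeve at (133,357)) runs up into the hood, so it is seated. I release the tab.

Call:
apply_moves:
  increments: "0 -0.9 0 -0.004 0 0 1;0 -0.9 0 -0.004 0 0 1;0 0 0 0 0 0 0.8;0 0 0 0 0 0 0.7;0 0 0 0 0 0 0.6;0 0 0 0 0 0 0.6;0 0 0 0 0 0 0.6;0 0 0 0 0 0 0.6"

```text
time: 17.6
tool_pos: [0.6285, 0.0464, 0.2995]
orientation: [-2.011, 1.721, -0.524]
force: [0.0, -0.1, 0.8]
width: 0.385
gripper_force: 0.0
```

```bash
python3 - <<'E'
from h import *
a=rep(); hood('scene');hood('top'); rod('top')
t=pose(tab(.99),.58,'x',10); row(a,t,1)
E
```

```text
t 17.6 P [-2.400e+01 -1.000e-01  2.995e+02] T 0.589 q [ 0.39  0.08 -0.43  0.27 -0.5  -0.43] w 33.5 gf 0.0 F [ 0.  -0.1  0.8]
scene 87 tabtop [-34.0242216   46.71051109 319.04737077] 320.3433448384428 1.044903846464473
top 111 tabtop [-33.09284768 -15.53854226 319.37465819] 320.48806841410203 1.048644055166211
top 44 rod 0.9749519304029898
1 x -0.1 2.0 4.5 -0.0091 -0.0016 0.0001 | |d| 4.9 |r| 0.009 end [0.6293 0.0466 0.2947] Pf [-23.1  -0.  294.7]
```

Call:
apply_moves:
  increments: "0 0 -5 0 0 0 0.6;0 0 -10 0 0 0 0.6;0 0 -15 0 0 0 0.6;0 0 -20 0 0 0 0.6;0 0 -20 0 0 0 0.6;0 0 -20 0 0 0 0.6;0 0 -20 0 0 0 1;0 0 -20 0 0 0 1;0 0 0 0 0 0 1"

```text
time: 18.5
tool_pos: [0.557, 0.0353, 0.4133]
orientation: [-2.005, 1.715, -0.529]
force: [0.5, -0.6, 0.8]
width: 0.25
gripper_force: 0.0
```

```bash
cat >> h.py <<'E'
def lev(phi,T=.45,r=55,gap=0,y=-70):
    C=np.array([-78,y,65])+r*np.array([-np.sin(phi),0,np.cos(phi)])+(4+gap)*np.array([np.cos(phi),0,np.sin(phi)])
    return pose(C+9.5*np.array([np.cos(T),0,np.sin(T)]),T,'y',0)
E
python3 - <<'E'
from h import *
a=rep(); hood('scene');hood('top'); rod('top'); rod('scene')
c,d=pts('top'); q=Pf(d['green'][0]); q=q[(q[:,2]>95)&(abs(q[:,1]+66)<25)]; print(len(q),q.mean(0) if len(q) else'', q.max(0),q.min(0))
cv2.imwrite('pics/t3.png',cv2.resize(c['frame'][80:250,170:330,::-1],None,fx=4,fy=3.5))
b=lev(.45,gap=22); pre=(b[0]-b[1].apply([0,0,.14]),b[1]); mid=(W([-180,-40,330]),b[1])
x=row(a,mid,16); x=row(x,pre,6); x=row(x,b,8); row(x,lev(.45),4)
E
```

```text
t 18.5 P [-96.4  -0.  413.3] T 0.598 q [ 0.44 -0.12 -0.33  0.22 -0.79 -0.39] w 21.7 gf 0.0 F [ 0.5 -0.6  0.8]
scene 366 tabtop [-33.98572849   1.62235354 318.98917547] 321.076827657393 1.044914462540851
top 24 tabtop [-34.66816251 -55.64921914 328.26239052] 320.61212842857515 1.0607506849989086
top 52 rod 0.9804021094409128
scene 18 rod 1.0255505514422543
51 [-100.99069336  -67.43728174  117.80809245] [-86.83207475 -60.03816998 129.92369597] [-110.83287204  -74.12014111   95.63244922]
16 x 7.4 4.0 2.0 -0.0073 0.0072 0.098 | |d| 8.6 |r| 0.099 end [ 0.481  -0.0181  0.3295] Pf [-179.7  -40.9  329.5]
6 x -2.0 -4.9 14.6 0.0001 -0.0 -0.0 | |d| 15.5 |r| 0.0 end [ 0.5338 -0.0395  0.2558] Pf [-130.8  -70.3  255.8]
8 x -0.0 0.0 17.5 -0.0 -0.0 -0.0 | |d| 17.5 |r| 0.0 end [ 0.594  -0.0301  0.1298] Pf [-69.9 -70.3 129.8]
4 x 5.5 0.1 -0.0 -0.0 -0.0 -0.0001 | |d| 5.5 |r| 0.0 end [ 0.5744 -0.0328  0.1202] Pf [-89.7 -69.9 120.2]
```

View pics/t3.png

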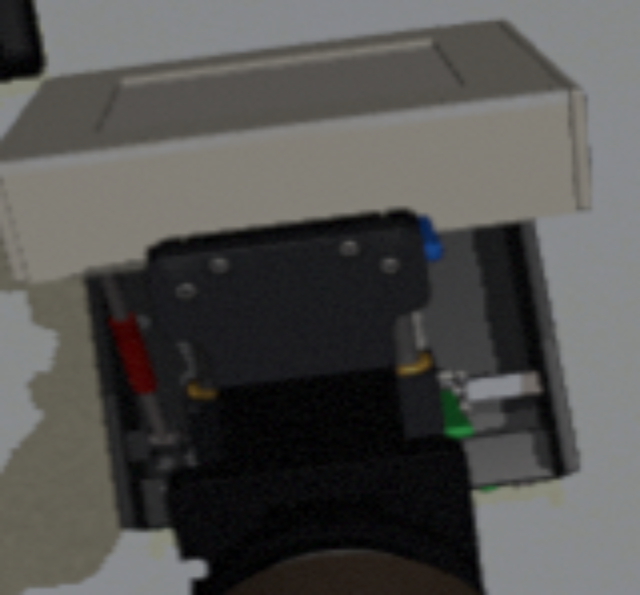

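The hood stays propped with the tab free; the lever at (455,412) is unchanged. Moving to the lever.

Call:
apply_moves:
  increments: "7.4 4 2 -0.0073 0.0072 0.098 1;7.4 4 2 -0.0073 0.0072 0.098 1;7.4 4 2 -0.0073 0.0072 0.098 1;7.4 4 2 -0.0073 0.0072 0.098 1;7.4 4 2 -0.0073 0.0072 0.098 1;7.4 4 2 -0.0073 0.0072 0.098 1;7.4 4 2 -0.0073 0.0072 0.098 1;7.4 4 2 -0.0073 0.0072 0.098 1;7.4 4 2 -0.0073 0.0072 0.098 1;7.4 4 2 -0.0073 0.0072 0.098 1;7.4 4 2 -0.0073 0.0072 0.098 1;7.4 4 2 -0.0073 0.0072 0.098 1"

```text
time: 19.75
tool_pos: [0.5065, -0.0226, 0.3437]
orientation: [-0.709, 2.58, -0.106]
force: [-0.2, -0.6, -0.4]
width: 0.006
gripper_force: 0.0
```

Call:
apply_moves:
  increments: "7.4 4 2 -0.0073 0.0072 0.098 1;7.4 4 2 -0.0073 0.0072 0.098 1;7.4 4 2 -0.0073 0.0072 0.098 1;7.4 4 2 -0.0073 0.0072 0.098 1;0 0 0 0 0 0 1"

```text
time: 20.17
tool_pos: [0.4793, -0.0183, 0.3216]
orientation: [-0.207, 2.699, 0.046]
force: [-0.2, -0.0, -1.4]
width: 0.005
gripper_force: 0.0
```

```bash
python3 - <<'E'
from h import *
a=rep()
b=lev(.45,gap=22); pre=(b[0]-b[1].apply([0,0,.14]),b[1])
x=row(a,pre,6); x=row(x,b,8); row(x,lev(.45),4)
E
```

```text
t 20.17 P [-181.4  -40.9  321.6] T 0.435 q [ 0.36 -0.16 -0.49  0.12 -0.82 -1.84] w 0.5 gf 0.0 F [-0.2 -0.  -1.4]
6 x -3.0 -4.8 13.5 -0.0002 -0.0024 -0.0004 | |d| 14.6 |r| 0.002 end [ 0.534 -0.039  0.256] Pf [-130.6  -69.8  256. ]
8 x 0.0 -0.0 17.5 0.0 -0.0 -0.0 | |d| 17.5 |r| 0.0 end [ 0.5941 -0.0295  0.13  ] Pf [-69.7 -69.8 130. ]
4 x 5.6 -0.1 -0.0 0.0 -0.0 -0.0 | |d| 5.6 |r| 0.0 end [ 0.5743 -0.033   0.1202] Pf [-89.9 -70.2 120.2]
```

Call:
apply_moves:
  increments: "-3 -4.8 13.5 0 -0.0024 0 1;-3 -4.8 13.5 0 -0.0024 0 1;-3 -4.8 13.5 0 -0.0024 0 1;-3 -4.8 13.5 0 -0.0024 0 1;-3 -4.8 13.5 0 -0.0024 0 1;-3 -4.8 13.5 0 -0.0024 0 1;0 0 0 0 0 0 1"

```text
time: 20.75
tool_pos: [0.5356, -0.0394, 0.2552]
orientation: [-0.21, 2.686, 0.045]
force: [-0.7, 0.1, -0.3]
width: 0.005
gripper_force: 0.0
```

Call:
apply_moves:
  increments: "0 0 17.5 0 0 0 1;0 0 17.5 0 0 0 1;0 0 17.5 0 0 0 1;0 0 17.5 0 0 0 1;0 0 17.5 0 0 0 1;0 0 17.5 0 0 0 1;0 0 0 0 0 0 1"

```text
time: 21.33
tool_pos: [0.5802, -0.0318, 0.161]
orientation: [-0.21, 2.686, 0.045]
force: [-1.1, 0.5, -0.3]
width: 0.009
gripper_force: 0.0
```

```bash
python3 - <<'E'
from h import *
a=rep()
b=lev(.45,gap=22,y=-72); x=row(a,b,3); x=row(x,lev(.45,y=-72),4)
for p in(.7,.95,1.2,1.4,1.6): x=row(x,lev(p,y=-72),4)
E
```

```text
t 21.33 P [-83.8 -69.9 161. ] T 0.448 q [ 0.24  0.19 -0.57  0.11 -0.36 -1.75] w 0.8 gf 0.0 F [-1.1  0.5 -0.3]
3 x 0.3 -0.7 11.3 -0.0005 -0.0006 0.0004 | |d| 11.3 |r| 0.001 end [ 0.5943 -0.0318  0.13  ] Pf [-69.9 -72.  130. ]
4 x 5.5 0.0 0.0 0.0 -0.0 -0.0 | |d| 5.5 |r| 0.0 end [ 0.5747 -0.0348  0.1205] Pf [-89.7 -72.  120.5]
4 x 3.5 0.0 0.2 0.0 -0.0 -0.0 | |d| 3.5 |r| 0.0 end [ 0.5626 -0.0367  0.1137] Pf [-102.   -72.   113.7]
4 x 3.2 0.0 1.0 0.0 -0.0 -0.0 | |d| 3.4 |r| 0.0 end [ 0.5529 -0.0382  0.1045] Pf [-111.8  -72.   104.5]
4 x 3.0 0.0 1.8 0.0 -0.0 -0.0 | |d| 3.5 |r| 0.0 end [ 0.5454 -0.0394  0.0928] Pf [-119.4  -72.    92.8]
4 x 1.9 0.0 2.0 0.0 -0.0 -0.0 | |d| 2.8 |r| 0.0 end [ 0.542  -0.04    0.0823] Pf [-122.8  -72.    82.3]
4 x 1.6 0.0 2.2 0.0 -0.0 -0.0 | |d| 2.7 |r| 0.0 end [ 0.5401 -0.0403  0.0716] Pf [-124.7  -72.    71.6]
```

Call:
apply_moves:
  increments: "0.3 -0.7 11 0 0 0 1;0.3 -0.7 11 0 0 0 1;0.3 -0.7 11 0 0 0 1;0 0 0 0 0 0 1"

```text
time: 21.67
tool_pos: [0.5945, -0.0318, 0.1333]
orientation: [-0.21, 2.683, 0.046]
force: [0.4, -0.5, 0.5]
width: 0.005
gripper_force: 0.0
```

```bash
python3 - <<'E'
from h import *
x=rep()
for p,T in((.45,.45),(.7,.4),(.95,.35),(1.2,.35),(1.4,.35),(1.62,.35)): x=row(x,lev(p,T,y=-72),4)
E
```

```text
t 21.67 P [-69.7 -72.1 133.3] T 0.452 q [ 0.24  0.25 -0.59  0.13 -0.29 -1.76] w 0.5 gf 0.0 F [ 0.4 -0.5  0.5]
4 x 5.9 0.0 0.7 -0.0003 0.0004 0.0002 | |d| 5.9 |r| 0.001 end [ 0.5747 -0.0349  0.1205] Pf [-89.7 -72.1 120.5]
4 x 3.4 0.0 0.4 -0.0 0.0125 -0.0 | |d| 3.4 |r| 0.012 end [ 0.5632 -0.0367  0.1134] Pf [-101.4  -72.1  113.4]
4 x 3.3 0.0 1.4 -0.0 0.0125 -0.0 | |d| 3.6 |r| 0.012 end [ 0.5531 -0.0383  0.1033] Pf [-111.6  -72.1  103.3]
4 x 2.7 0.0 2.0 -0.0 0.0 -0.0 | |d| 3.4 |r| 0.0 end [ 0.5458 -0.0395  0.092 ] Pf [-119.   -72.1   92. ]
4 x 1.7 0.0 2.2 -0.0 0.0 -0.0 | |d| 2.8 |r| 0.0 end [ 0.5425 -0.04    0.0814] Pf [-122.3  -72.1   81.4]
4 x 1.5 0.0 2.6 -0.0 0.0 -0.0 | |d| 3.0 |r| 0.0 end [ 0.5405 -0.0403  0.0696] Pf [-124.4  -72.1   69.6]
```

Call:
apply_moves:
  increments: "5.9 0 0.7 0 0 0 1;5.9 0 0.7 0 0 0 1;5.9 0 0.7 0 0 0 1;5.9 0 0.7 0 0 0 1;3.4 0 0.4 0 0.0125 0 1;3.4 0 0.4 0 0.0125 0 1;3.4 0 0.4 0 0.0125 0 1;3.4 0 0.4 0 0.0125 0 1;0 0 0 0 0 0 1"

```text
time: 22.42
tool_pos: [0.5639, -0.0365, 0.1143]
orientation: [-0.211, 2.73, 0.043]
force: [-0.4, -0.2, -0.2]
width: 0.005
gripper_force: 0.0
```

```bash
cat >> h.py <<'E'
def green():
    for n in('scene','top'):
        c,d=pts(n); q=Pf(d['green'][0]); q=q[(q[:,2]>55)&(abs(q[:,1]+66)<25)]
        if len(q): m=np.median(q,0); print(n,'green',len(q),m.round(1),np.arctan2(-78-m[0],m[2]-65).round(2))
E
python3 - <<'E'
from h import *
x=rep(); green()
for p,T in((.95,.35),(1.2,.35),(1.4,.35),(1.62,.35)): x=row(x,lev(p,T,y=-72),4)
E
```

```text
t 22.42 P [-100.7  -72.   114.3] T 0.404 q [ 0.24  0.24 -0.64  0.12 -0.29 -1.76] w 0.5 gf 0.0 F [-0.4 -0.2 -0.2]
scene green 21 [-111.7  -60.   108.4] 0.66
top green 9 [-79.4 -67.   74.6] 0.15
4 x 3.5 -0.0 1.5 -0.0002 0.0135 -0.0002 | |d| 3.8 |r| 0.014 end [ 0.5533 -0.0381  0.1035] Pf [-111.4  -71.9  103.5]
4 x 2.7 -0.0 2.1 -0.0 0.0 0.0 | |d| 3.4 |r| 0.0 end [ 0.5461 -0.0393  0.0919] Pf [-118.7  -71.9   91.9]
4 x 1.8 -0.0 2.1 -0.0 0.0 0.0 | |d| 2.8 |r| 0.0 end [ 0.5422 -0.0399  0.0815] Pf [-122.6  -71.9   81.5]
4 x 1.4 -0.0 2.7 -0.0 0.0 0.0 | |d| 3.0 |r| 0.0 end [ 0.5407 -0.0401  0.0695] Pf [-124.1  -72.    69.5]
```

Lever follows (0.66 rad). Continue the arc.

Call:
apply_moves:
  increments: "3.5 0 1.5 0 0.0135 0 1;3.5 0 1.5 0 0.0135 0 1;3.5 0 1.5 0 0.0135 0 1;3.5 0 1.5 0 0.0135 0 1;2.7 0 2.1 0 0 0 1;2.7 0 2.1 0 0 0 1;2.7 0 2.1 0 0 0 1;2.7 0 2.1 0 0 0 1;0 0 0 0 0 0 1"

```text
time: 23.27
tool_pos: [0.5456, -0.0394, 0.0914]
orientation: [-0.216, 2.784, 0.037]
force: [1.5, 0.6, 0.9]
width: 0.004
gripper_force: 0.9
```

```bash
python3 - <<'E'
from h import *
x=rep(); green()
for p,T in((1.4,.35),(1.62,.35)): x=row(x,lev(p,T,y=-72),4)
E
```

```text
t 23.27 P [-119.2  -72.    91.4] T 0.35 q [ 0.24  0.27 -0.66  0.1  -0.3  -1.75] w 0.4 gf 0.9 F [1.5 0.6 0.9]
scene green 44 [-117.5  -61.7   82.8] 1.15
top green 44 [-89.7 -66.4  74.6] 0.88
4 x 1.6 -0.0 2.0 -0.0002 0.0001 -0.0001 | |d| 2.6 |r| 0.0 end [ 0.5423 -0.0399  0.0817] Pf [-122.5  -72.    81.7]
4 x 1.4 -0.0 2.7 -0.0 -0.0 -0.0 | |d| 3.0 |r| 0.0 end [ 0.5408 -0.0401  0.0696] Pf [-124.1  -72.    69.6]
```

Call:
apply_moves:
  increments: "1.6 0 2 0 0 0 1;1.6 0 2 0 0 0 1;1.6 0 2 0 0 0 1;1.6 0 2 0 0 0 1;1.4 0 2.7 0 0 0 1;1.4 0 2.7 0 0 0 1;1.4 0 2.7 0 0 0 1;1.4 0 2.7 0 0 0 1;0 0 0 0 0 0 1"

```text
time: 24.12
tool_pos: [0.5417, -0.0402, 0.0712]
orientation: [-0.216, 2.781, 0.037]
force: [-4.5, -2.2, 15.1]
width: 0.0
gripper_force: 7.2
```

```bash
python3 - <<'E'
from h import *
x=rep(); green()
E
```

```text
t 24.12 P [-123.1  -72.3   71.2] T 0.353 q [ 0.24  0.29 -0.7   0.14 -0.23 -1.78] w 0.0 gf 7.2 F [-4.5 -2.2 15.1]
scene green 37 [-120.   -61.7   69.1] 1.47
top green 53 [-93.5 -66.6  68.7] 1.34
```

Firm stop at the flat height (15 N, lever top at z 69 mm). Back off.

Call:
apply_moves:
  increments: "0 0 -3 0 0 0 1;0 0 -10 0 0 0 1;0 0 -20 0 0 0 1;0 0 -25 0 0 0 1;0 0 -25 0 0 0 1;0 0 -25 0 0 0 1;0 0 -25 0 0 0 1;0 0 -25 0 0 0 1;0 0 -25 0 0 0 1;0 0 0 0 0 0 1;0 0 0 0 0 0 1"

```text
time: 25.13
tool_pos: [0.4783, -0.0497, 0.2421]
orientation: [-0.215, 2.783, 0.038]
force: [-1.4, -0.1, -0.5]
width: 0.004
gripper_force: 0.0
```

```bash
python3 - <<'E'
from h import *
x=rep(); green(); hood('scene'); c=hood('top')
cv2.imwrite('pics/t4.png',cv2.resize(c['frame'][80:250,170:330,::-1],None,fx=4,fy=3.5))
E
```

```text
t 25.13 P [-187.3  -71.8  242.1] T 0.351 q [ 0.26 -0.05 -0.55  0.05 -0.72 -1.71] w 0.4 gf 0.0 F [-1.4 -0.1 -0.5]
scene green 69 [-126.2  -64.6   69.9] 1.47
top green 152 [-116.9  -66.3   68.8] 1.47
scene 379 tabtop [-34.14578262   1.68907941 318.90273486] 320.9001564619931 1.0442114903219148
top 480 tabtop [-3.24837397e+01 -2.77431300e-01  3.18621640e+02] 320.45789404931634 1.0491648672290053
```

View pics/t4.png

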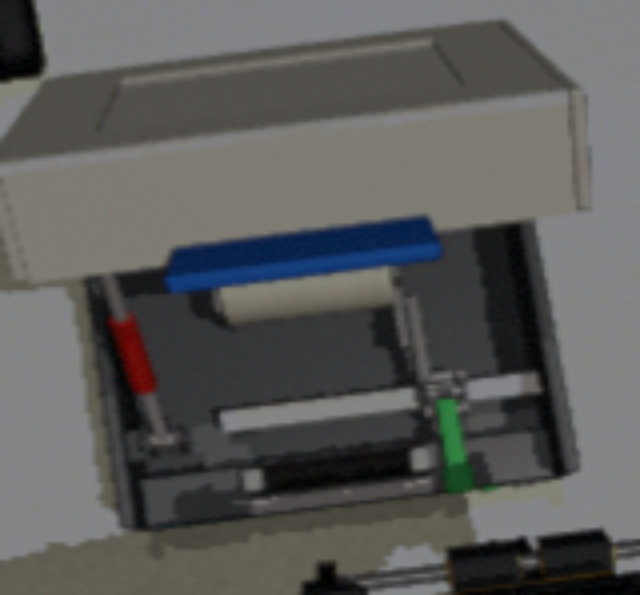

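The lever lies flat from (445,405) to (458,480), the guide plate at (412,330) is against the roll, and the hood rests on the rod. The gripper is clear of the printer.

```bash
python3 -c "
from station import workorder
print(workorder.sign_off())"
```

```text
the job is handed in; nothing more can be done
None
```

The hood is resting on the prop rod, the cam lever lies flat with the guide still against the label roll, and the arm is clear of the printer. I handed the job in at about 25 s and got no verdict back.

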